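# Clear the offcut pile into its locating nests

## Task

Take the pile of steel offcuts apart and set each piece in the nest on the bench that is made to its size: the pipe stub standing upright inside the round stop, and each of the three tube pieces lying along the nest, on the same side it lies on now, down on the base between the four corner stops that fit its length and width. Let go of everything, and do not knock over the spray can.

Things in the scene. Friction and masses are not known exactly. Their poses are not given: they have to be found in the camera images.
- pipe_mid (a point): Grey steel pipe stub, 44 mm outside diameter, 75 mm tall, standing on end on top of the pile (on the short tube). This point is its centre, half-way up; its z is the pipe's axis. For nest_round.
- short_tube_mid (a point): Grey square steel tube offcut, the shortest: 40 mm wide (x), 90 mm long (y), 40 mm high (z); third from the bottom of the pile, lying across the slim tube with the pipe stub on it. For nest_short. Origin of this point: the very centre of the piece, half-way up. Own x across its width, y along its length, z up as it lies at the start.
- slim_tube_mid (a point): Dark square steel tube offcut, the slimmest: 30 mm wide (x), 120 mm long (y), 30 mm high (z); second from the bottom of the pile, lying across the wide tube. For nest_slim. Origin of this point: the very centre of the piece, half-way up. Own x across its width, y along its length, z up as it lies at the start.
- wide_tube_mid (a point): Dark brown-grey rectangular steel tube offcut, the longest and flattest: 50 mm wide (x), 140 mm long (y), 25 mm high (z), lying flat on the bench at the bottom of the pile. For nest_wide. Origin of this point: the very centre of the piece, half-way up. Own x across its width, y along its length, z up as it lies at the start.
- nest_round: Fixed locating nest for the pipe stub: a 6 mm plywood base, 84 mm square, with one round steel ring on it (60 mm inside, 68 mm outside diameter, 10 mm high above the base). Origin at the centre of the base's underside on the bench, below the ring's centre, z up. Stands at any of the five places on the bench.
- nest_short: Fixed nest, the shortest of three, for the short tube: 6 mm plywood base, 68 x 118 mm, with a steel L-shaped stop at each corner (4 mm thick, 10 mm high above the base, 20 mm along the long sides, whose middle is open for fingers). Pocket between stops 56 mm (x) by 106 mm (y). Origin at the centre of the base's underside; z up. At any of five places, y axis within 0.35 rad of world y.
- nest_slim: Fixed nest, the narrowest, of middle length, for the slim tube: 6 mm plywood base, 58 x 148 mm, with a steel L-shaped stop at each corner (4 mm thick, 10 mm high above the base, 20 mm along the long sides, whose middle is open for fingers). Pocket between stops 46 mm (x) by 136 mm (y). Origin at the centre of the base's underside; z up. At any of five places, y axis within 0.35 rad of world y.
- nest_wide: Fixed nest, the largest, for the wide flat tube: 6 mm plywood base, 78 x 168 mm, with a steel L-shaped stop at each corner (4 mm thick, 10 mm high above the base, 20 mm along the long sides, whose middle is open for fingers). Pocket between stops 66 mm (x) by 156 mm (y). Origin at the centre of the base's underside; z up. At any of five places, y axis within 0.35 rad of world y.
- spray_can: Bystander: blue spray can with a red cap, 68 mm diameter, 217 mm tall, standing on the bench at the right-hand side. Origin at the centre of its underside, z up. It must stay standing.

How it is judged:
By the outcome, as a careful person would: the job done as asked, in the order asked, and still so for the second after the job is handed in, with the robot touching nothing.
It also fails if it takes over 118 s, if anything falls off the work surface, if the arm or the gripper's body presses on something with over 40 N, if the wrist force passes 120 N, or if a joint passes its speed limit or range.

## Robot

A 7-joint arm with a two-finger parallel gripper is mounted at the origin on the work surface; the furniture and walls round the work are solid. World frame = base frame: x ahead of the robot, y to its left, z up, the work surface at z = 0. Lengths are in m, angles in rad, forces in N, time in s.
With the tool pointing down it reaches from about 0.425 to 0.925 m from the base axis. Payload 6.8 kg.
Tool frame: the origin (TCP) lies on the front face of the gripper's body, between the roots of the fingers; the fingertips stand 73 mm ahead of it and the grasp point (between the pads) lies 54 mm ahead of it (env.nose_length is the distance from the TCP to the fingertips, in m); z points along the fingers, y is the line along which they close (so a half turn about z gives the same grasp; the last joint's range is limited). The gripper opens to 85 mm and grips with 20 to 120 N. Pads are 22 mm wide; open, the fingers measure 114 mm over their backs; the gripper's body (76 mm by 85 mm) begins 54 mm behind the grasp point. The pads swing forward as they close: fully open they stand 13 mm farther back than shut.
Start: joints at [-1.255, 0.477, 0.022, 1.555, -0.011, 1.109, -0.083], TCP at [0.278, 0.615, 0.304] pointing down, gripper open.
Joint ranges: [-2.96, 2.96], [-0.34, 2.1], [-1.41, 1.46], [0.24, 2.44], [-1.37, 4.51], [0.17, 1.92], [-2.96, 2.96]. Speed limits (rad/s): [2.39, 2.39, 3.14, 3.14, 3.14, 3.14, 3.14].

## Interface

Orientations are given as a unit quaternion [w, x, y, z].
In Python, from cell import env, kin, camera, calibration, job gives the robot as it stands. The module is installed in compiled form; this text tells all that it offers. Calls block until the motion is done:
- env.reach(position, orientation): joint-space move of the TCP to a pose.
- env.movel(position, velocity=0.15, rot=None, stop_force=None): straight line of the TCP; rot=None keeps the orientation; velocity is the mean speed in m/s. With stop_force (N) it stops when the force on the tool has changed by that much, and returns True; else False.
- env.goto_joints(angles): joint-space move.
- env.grip(opening, f_grip=None): finger opening in m; f_grip is the grip in N (None keeps the last); returns when the fingers have stopped.
- env.dwell(seconds).
- kin.inverse_kinematics(position, orientation): joint angles nearest the present ones, or None.
- env.get_state(): the state.
- camera(name): name is "side" or "top" or "wrist"; returns (picture, depth): 480x640x3 uint8, blue, green, red; 480x640 float32, m along the optical axis (not along the pixel's ray), 0 where there is no reading.
- calibration(name): a dict with "fx", "fy", "cx", "cy" (pixels), "rvec" (rotation vector, rad) and "tvec" (3), from world to camera coordinates, as OpenCV has them. Camera axes: x right, y down, z forward; pixel columns grow to the right and rows downward; lengths in m; the calibration is good to about 2 mm. A picture is of the moment at which its call begins: read the wrist's pose just before it. calibration takes no time and is no camera call; for the wrist camera it gives the pose at the moment of the call.
A pose or a line that the arm cannot do raises env.PlanningError and nothing moves.
- job.job_done(): hands the job in; it is judged then, once.
The state is a dict: "time": time; "qpos": joint angles; "joint_velocities": joint speeds; "joint_torque": joint torques, N m; "tcp_pos": TCP position; "orientation": TCP orientation; "force": force on the tool from outside, world axes, zero at the start; "torque": the same for the moment, N m; "opening": finger opening in m; "gripper_force": force on a finger pad.
Only numpy, scipy, OpenCV 4.12 (cv2) and the standard library are available. Lean on these libraries where they do the work, as an engineer would, in place of code of your own. Each camera call takes 0.05 s, during which the arm holds its last target. There are 200 camera calls.

## Working session

There is one attempt and no reset: what is moved stays moved. The work goes in short steps, each a Python script; the robot and the scene stay as the last script left them, time stands still between calls to the robot, and variables do not carry over. Pictures are saved under pics/ and viewed, at most 14 in all, crops included, and the job is handed in when it is done.

```bash
mkdir -p pics
cat > h.py <<'E'
import numpy as np, cv2
from cell import env, kin, camera, calibration, job
def pts(depth,c):
    v,u=np.mgrid[0:480,0:640]
    P=np.stack([(u-c['cx'])/c['fx']*depth,(v-c['cy'])/c['fy']*depth,depth],-1)
    R=cv2.Rodrigues(np.array(c['rvec'],float))[0]
    W=(P-np.array(c['tvec']).reshape(3))@R
    W[depth==0]=np.nan
    return W
def snap(n):
    c=calibration(n); im,d=camera(n); return im,pts(d,c),c
def down(yaw): # tool z down, tool y axis at world angle: y=(-sin,cos) flipped
    # R = Rz(yaw)*Rx(pi)
    return [0,np.cos(yaw/2),np.sin(yaw/2),0]
E
python3 - <<'E'
from h import *
for n in ['top','side']:
    im,W,c=snap(n); cv2.imwrite(f'pics/{n}0.png',im); np.save(f'{n}0.npy',W)
    print(n,{k:np.round(np.ravel(v),3) for k,v in c.items()})
s=env.get_state(); print(s['orientation'],s['time'],s['opening'])
E
```

```text
top {'fx': array([587.725]), 'fy': array([587.725]), 'cx': array([318.955]), 'cy': array([243.907]), 'rvec': array([ 2.188, -2.137,  0.13 ]), 'tvec': array([-0.078,  0.511,  1.389])}
side {'fx': array([448.248]), 'fy': array([448.248]), 'cx': array([319.074]), 'cy': array([239.816]), 'rvec': array([ 0.228,  2.845, -1.183]), 'tvec': array([0.514, 0.069, 1.173])}
[-1.31386299e-04  2.10314173e-01  9.77633488e-01 -8.33640679e-04] 0.1 0.08549822018669552
```

View pics/top0.png

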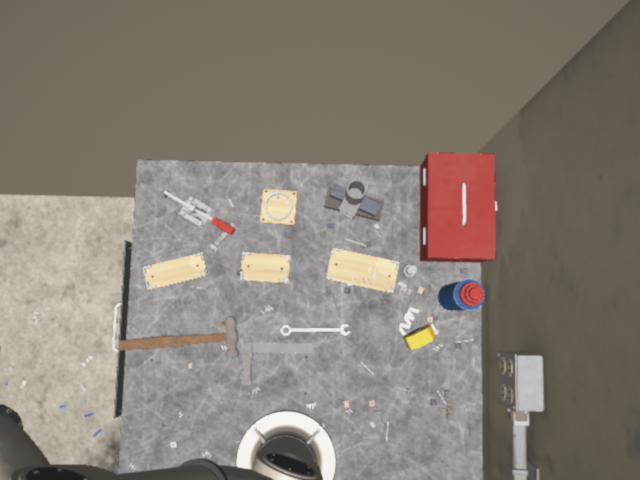

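View pics/side0.png

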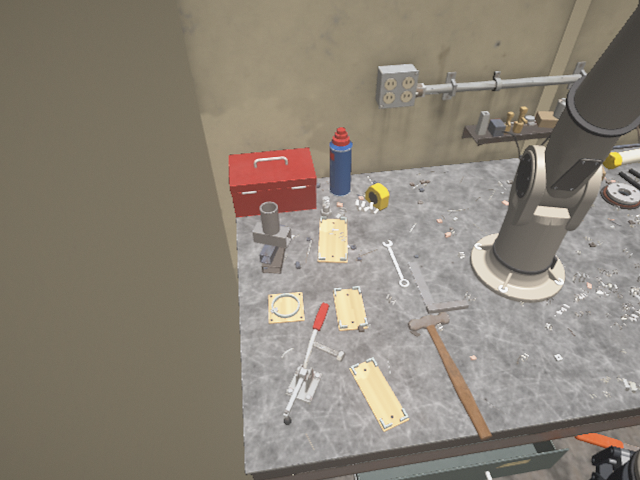

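The top view shows the pile at about (355,200), nest_round (279,207), nest_short (266,267), nest_slim (175,271) and nest_wide (363,270). The toolbox is to the right of the pile, the can at (468,294).

Run:
```python
from h import *
im=cv2.imread('pics/top0.png'); W=np.load('top0.npy')
hsv=cv2.cvtColor(im,cv2.COLOR_BGR2HSV)
m=((hsv[...,0]>10)&(hsv[...,0]<30)&(hsv[...,1]>60)&(hsv[...,2]>130)).astype(np.uint8)
m=cv2.morphologyEx(m,cv2.MORPH_CLOSE,np.ones((7,7)))
def rect(P):
    (c,s,a)=cv2.minAreaRect(np.float32(P[:,:2]*1000)); b=cv2.boxPoints((c,s,a))
    e=[b[1]-b[0],b[2]-b[1]]; e=max(e,key=np.linalg.norm); yaw=np.degrees(np.arctan2(e[1],e[0]))
    return np.round(c,1),np.round(sorted(s),1),round((yaw)%180,1)
n,l,st,ce=cv2.connectedComponentsWithStats(m)
for i in range(1,n):
    if st[i,4]>500 :
        P=W[l==i]; P=P[np.isfinite(P).all(1)]; print(ce[i].round(),rect(P),np.median(P[:,2]).round(4))
R=W[160:235,310:400].reshape(-1,3)
for lo,hi in [(.015,.035),(.04,.07),(.075,.105),(.15,.19)]:
    P=R[(R[:,2]>lo)&(R[:,2]<hi)]
    print(lo,len(P), rect(P) if len(P) else 0,np.median(P[:,2]))
b=W[300:330,250:400].reshape(-1,3);print('bench',np.nanmedian(b[:,2]))
T=W[150:262,418:500].reshape(-1,3);T=T[T[:,2]>.05];print('box',rect(T),np.percentile(T[:,2],95),T.min(0))
c=W[280:310,450:485].reshape(-1,3);c=c[c[:,2]>.1];print('can',c.mean(0))
cv2.imwrite('pics/pile.png',cv2.resize(im[150:310,310:500],None,fx=4,fy=4,interpolation=2)[:600])
```

```text
[278. 206.] (array([606.8,  37.2]), array([83.9, 84.2]), np.float32(176.3)) 0.0076
[361. 270.] (array([ 453.7, -173.6]), array([ 78.2, 167.6]), np.float32(79.2)) 0.0073
[265. 267.] (array([454.8,  65.5]), array([ 66.9, 117.4]), np.float32(87.1)) 0.0074
[175. 271.] (array([441.1, 284.1]), array([ 57. , 146.7]), np.float32(105.3)) 0.0074
[169. 341.] (array([272.1, 279.7]), array([ 27. , 257.2]), np.float32(94.8)) 0.0188
0.015 417 (array([ 595.8, -142.3]), array([ 94.9, 139.5]), np.float32(77.2)) 0.026031512613251
0.04 468 (array([ 606.4, -141.1]), array([ 62.7, 120.1]), np.float32(65.9)) 0.05576389913287878
0.075 375 (array([ 620.4, -144.4]), array([41.2, 91.3]), np.float32(155.8)) 0.09619232188924128
0.15 173 (array([ 620.4, -143.1]), array([42.3, 43.2]), np.float32(177.3)) 0.16872319402925381
bench 0.001432479572493427
box (array([ 611.4, -392.6]), array([176.4, 274.1]), np.float32(0.1)) 0.1247522862694634 [ 0.47448704 -0.48084677  0.0500488 ]
can [ 0.39334559 -0.38171983  0.18137862]
```

View pics/pile.png

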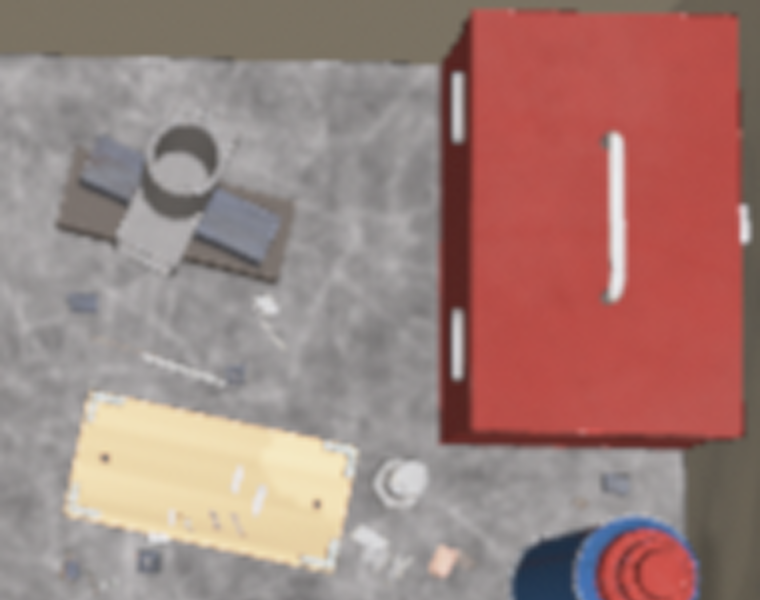

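Heights and sizes agree with the given ones to within 2 mm. I'll start with the pipe.

```bash
cat >> h.py <<'E'
def rect(P):
    (c,s,a)=cv2.minAreaRect(np.float32(P[:,:2]*1000)); b=cv2.boxPoints((c,s,a))
    e=max([b[1]-b[0],b[2]-b[1]],key=np.linalg.norm)
    return np.array(c)/1000,np.sort(s),np.degrees(np.arctan2(e[1],e[0]))%180
def wrap(a): return (a+90)%180-90
def pick_yaw(xy,z,yaw):   # of the two half-turn choices, the one with least joint travel
    q0=np.array(env.get_state()['qpos']); best=None
    for y in (yaw,yaw+180):
        q=kin.inverse_kinematics([*xy,z],down(np.radians(y)))
        if q is not None and (best is None or np.abs(q-q0).max()<best[0]): best=(np.abs(q-q0).max(),y,q)
    return best
def pick(xy,yaw,zg,op,hover,f):
    b=pick_yaw(xy,hover,yaw); print('yaw',b[1],'q7',b[2][6],'travel',b[0])
    env.reach([*xy,hover],down(np.radians(b[1]))); env.grip(op)
    hit=env.movel([*xy,zg+.054],.12,stop_force=15); env.grip(0.0,f)
    s=env.get_state(); print('hit',hit,'opening',s['opening'],'F',s['gripper_force'],'t',s['time'])
    env.movel([*xy,zg+.054+.03],.08); env.movel([*xy,max(hover,.30)],.25)
    return b[1]
def place(xy,yaw,zg,op):
    z=max(.25,env.get_state()['tcp_pos'][2]); o=down(np.radians(yaw))
    env.reach([*xy,z],o); env.movel([*xy,zg+.054+.012],.15)
    hit=env.movel([*xy,zg+.054-.003],.03,stop_force=6); s=env.get_state()
    print('touch',hit,'grasp z',s['tcp_pos'][2]-.054,'nominal',zg,'opening',s['opening'])
    env.grip(op); env.movel([*xy,.25],.2); print('t',env.get_state()['time'])
E
python3 - <<'E'
from h import *
y=pick([.6204,-.1435],155,.150,.08,.26,40)
im,W,c=snap('top'); cv2.imwrite('pics/top1.png',im)
place([.6068,.0372],y-30,.150-.095+.006,.07)
im,W,c=snap('top'); cv2.imwrite('pics/top2.png',im); np.save('top2.npy',W)
cv2.imwrite('pics/c2.png',cv2.resize(im[150:300,230:420],None,fx=4,fy=4))
E
```

```text
yaw 335 q7 -1.2935900408405154 travel 1.2104631076668044
hit False opening 0.04237852190173726 F 40.31597121502273 t 4.3
touch True grasp z 0.06178932125681672 nominal 0.06099999999999999 opening 0.04272682152058413
t 8.9667
```

View pics/c2.png

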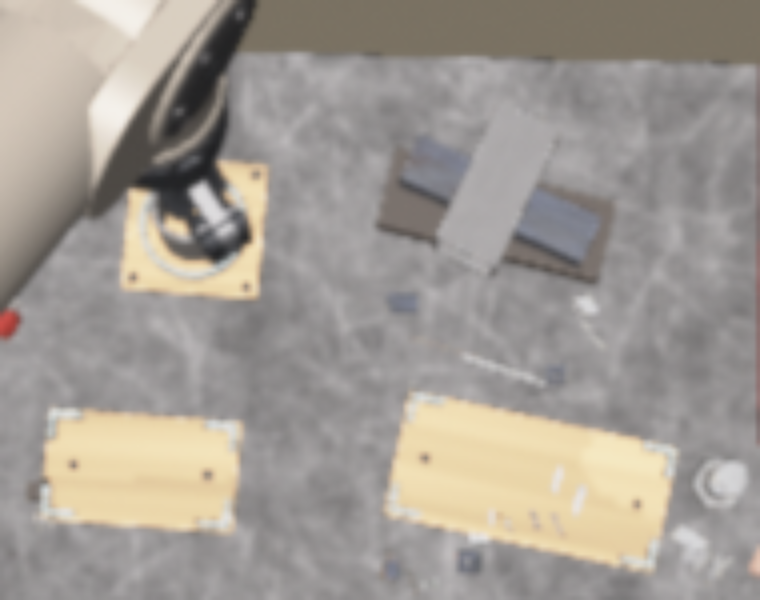

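The crop shows the pipe over its ring at (195,225), and the short tube now uncovered at (497,190). Next is the short tube.

Run:
```python
from h import *
W=np.load('top2.npy'); R=W[160:240,310:400].reshape(-1,3)
P=R[(R[:,2]>.085)&(R[:,2]<.105)]; c,s,a=rect(P); print(c,s,a)
assert 85<s[1]<97 and 36<s[0]<46
y=pick(c,a,.080,.075,.2,60)
im,W,_=snap('top'); np.save('top3.npy',W); cv2.imwrite('pics/top3.png',im)
place([.4548,.0655],y+wrap(87.1-a),.080-.055+.006,.06)
im,W,_=snap('top'); np.save('top4.npy',W); cv2.imwrite('pics/top4.png',im)
cv2.imwrite('pics/c4.png',cv2.resize(im[150:300,230:420],None,fx=4,fy=4))
R=W[160:240,310:400].reshape(-1,3)
for lo,hi in [(.02,.032),(.05,.062)]: print(rect(R[(R[:,2]>lo)&(R[:,2]<hi)]))
```

```text
[ 0.62072247 -0.14364415] [40.03931808 91.2780838 ] 156.10104
yaw 336.10104 q7 -1.2488388838430728 travel 0.7389334744703668
hit False opening 0.03914168817314759 F 61.31652116775513 t 11.125
touch True grasp z 0.031956069951848 nominal 0.031 opening 0.03924536683266074
t 18.7917
(array([ 0.6167594 , -0.14713857]), array([ 50.67411423, 139.3724823 ]), np.float32(77.2396))
(array([ 0.62054486, -0.14743198]), array([ 31.30117798, 119.85876465]), np.float32(65.84769))
```

View pics/c4.png

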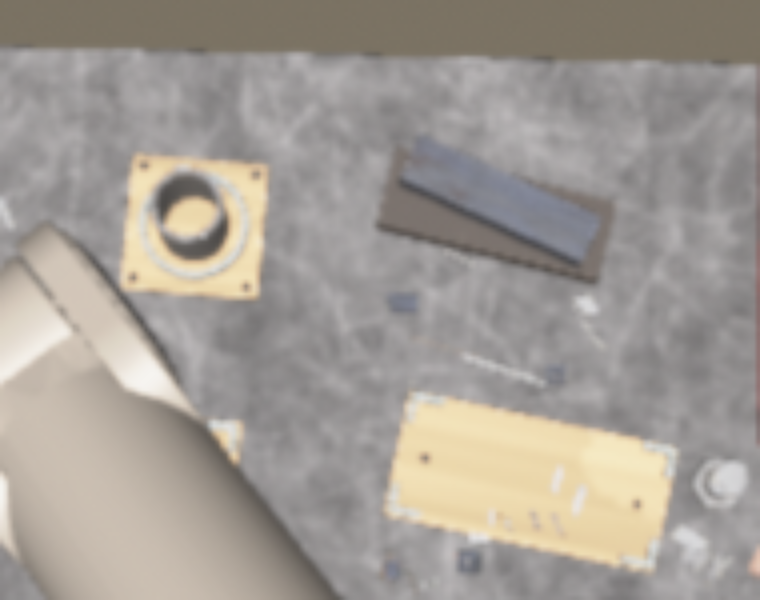

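The pipe at (190,215) stands inside its ring, and the slim tube at (500,200) and the wide tube under it are where they were. Next is the slim tube.

Run:
```python
from h import *
y=pick([.6205,-.1474],65.85,.049,.065,.2,60)
im,W,_=snap('top'); np.save('top5.npy',W)
place([.4411,.2841],y+wrap(105.3-65.85),.049-.025+.006,.05)
im,W,_=snap('top'); np.save('top6.npy',W); cv2.imwrite('pics/top6.png',im)
cv2.imwrite('pics/c6.png',cv2.resize(im[150:300,230:420],None,fx=4,fy=4))
R=W[160:240,310:400].reshape(-1,3)
print(rect(R[(R[:,2]>.02)&(R[:,2]<.032)]))
R=W[240:300,235:300].reshape(-1,3); print('short',rect(R[(R[:,2]>.04)&(R[:,2]<.055)]))
```

```text
yaw 245.85 q7 2.4113828494810843 travel 0.35959839104822744
hit False opening 0.028881720599488285 F 60.9207558631897 t 21.5
touch True grasp z 0.030951334433300774 nominal 0.03 opening 0.028724237419548257
t 27.8167
(array([ 0.61666919, -0.14698782]), array([ 51.47024155, 139.48965454]), np.float32(77.02765))
short (array([0.45512427, 0.06682976]), array([40.14325714, 90.58914948]), np.float32(86.98468))
```

View pics/c6.png

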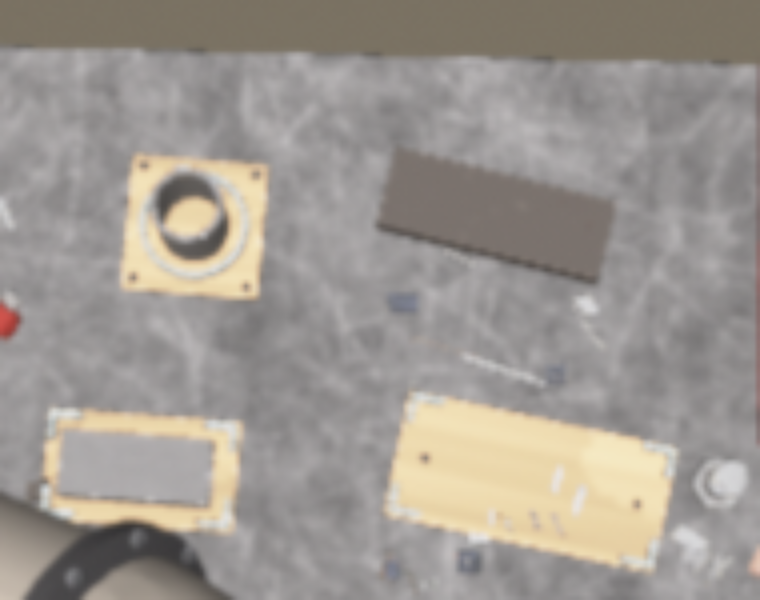

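The short tube at (135,467) sits in its pocket, and the wide tube at (497,215) is clear. I'll move it, then check everything.

Run:
```python
from h import *
y=pick([.6167,-.1470],77.1,.022,.075,.2,60)
place([.4537,-.1736],y+wrap(79.2-77.1),.028,.07)
env.reach([.50,-.05,.40],down(np.radians(y)))
env.goto_joints([-1.255,.477,.022,1.555,-.011,1.109,-.083])
im,W,_=snap('top'); cv2.imwrite('pics/top7.png',im)
for n,(r,cc),(lo,hi) in [('wide',((240,300),(320,410)),(.025,.038)),('slim',((245,300),(135,215)),(.03,.042)),('short',((240,300),(235,300)),(.04,.055)),('pipe',((180,230),(255,305)),(.07,.095)),('can',((275,315),(440,490)),(.15,.23))]:
    P=W[r[0]:r[1],cc[0]:cc[1]].reshape(-1,3); P=P[(P[:,2]>lo)&(P[:,2]<hi)]
    print(n,rect(P) if len(P)>5 else 'none',np.percentile(P[:,2],[5,50,95]) if len(P) else '')
cv2.imwrite('pics/c7.png',cv2.resize(im[150:320,130:490],None,fx=2.2,fy=2.2))
s=env.get_state(); print(s['time'],s['tcp_pos'])
```

```text
yaw 257.1 q7 2.547861624150339 travel 0.5874566244457109
hit False opening 0.0487646722428822 F 64.3808913230896 t 31.475
touch True grasp z 0.029064675253900878 nominal 0.028 opening 0.04858986690242205
t 36.875
wide (array([ 0.4489642 , -0.19288829]), array([ 57.42694855, 179.44566345]), np.float32(80.905876)) [0.02741786 0.031921   0.03663818]
slim (array([0.44182312, 0.28353638]), array([ 30.94617653, 120.88840485]), np.float32(105.46182)) [0.03248578 0.03710555 0.04119474]
short (array([0.4550459 , 0.06678477]), array([39.98595047, 90.30198669]), np.float32(87.322266)) [0.04286798 0.04746177 0.05235974]
pipe (array([0.6060144 , 0.03763172]), array([41.89079285, 42.83649063]), np.float32(97.03784)) [0.07192365 0.08068877 0.08672738]
can (array([ 0.39511804, -0.38925757]), array([65.38334656, 66.51665497]), np.float32(88.570724)) [0.16526155 0.19038635 0.21746501]
40.25 [0.27910037 0.61480635 0.30408999]
```

View pics/c7.png

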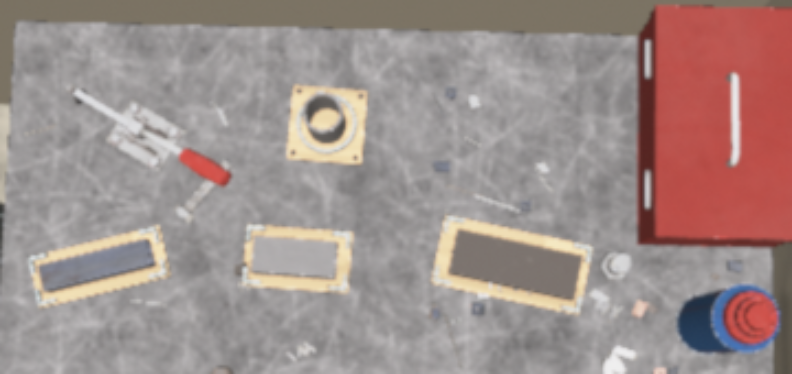

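The picture shows the slim (98,265), short (293,257) and wide (515,264) tubes flat within their stops. The pipe (325,120) is in the ring and the can (750,318) is standing. The wide tube's fit came out too large because the mask caught the nut next to it. Its touch height of 29 mm and the picture both show it seated.

```bash
python3 -c "
from h import *
print(job.job_done())"
```

```text
the job is handed in; nothing more can be done
None
```

The job is handed in: all four pieces are in their nests, everything is released, and the spray can is still standing, after about 40 s of robot time.

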